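# Complete the pyramid of spare solder reels under the rod of a reel rack

## Robot

A 6-joint arm with a two-finger parallel gripper is mounted at the origin on the work surface. World frame = base frame: x ahead of the robot, y to its left, z up, the work surface at z = 0. Lengths are in mm, angles in rad, forces in N, time in s.
With the tool pointing down it reaches from about 250 to 800 mm from the base axis. Payload 3.9 kg.
Tool frame: the origin (TCP) lies midway between the tips of the shut fingers; the grasp point (between the pads) lies 19 mm behind it; z points along the fingers, y is the direction in which the jaws open and shut (so a half turn about z gives the same grasp; the last joint's range is limited). The gripper opens to 85 mm and grips with 20 to 120 N. Pads are 22 mm wide; open, the fingers measure 114 mm over their backs; the gripper's body (76 mm by 85 mm) begins 54 mm behind the grasp point. The pads swing forward as they close: fully open they stand 13 mm farther back than shut.
Start: joints at [1.252, 0.26, -0.138, 1.173, 0, 1.571], TCP at [164.545, 498.538, 231.304] pointing down, gripper open.
Joint ranges: [-2.78, 2.78], [-0.83, 1.72], [-1.28, 1.37], [-1.9, 2.12], [-1.57, 1.48], [-3.14, 3.14]. Speed limits (rad/s): [2.57, 2.57, 3.14, 3.14, 3.14, 3.14].

## Interface

Orientations are given as a unit quaternion [w, x, y, z].
In Python, from cell import * gives the robot as it stands. The module is installed in compiled form; this text tells all that it offers.
- The arm moves only by the tool apply_moves, never from a script. Its argument "plan" is a list of rows, each a list of 7 numbers: the turn, a rotation vector about the tool's x, y, z in degrees, then the shift along the tool's x, y, z in mm, then the closure, from -1 (fully open) to 1 (shut), so that 0 is half open. A call has 1 to 10 rows; each row is the pose to reach, as a shift and turn from the pose commanded when the call began, along the tool's axes at that moment; what a row does not reach only later rows make up. A row lasts 1/12 s, in which the tool goes at most 41.7 mm and 7.16 degrees, less where a joint would pass 70% of its speed; a pose out of reach is approached as far as the arm can. A call with a gripper value outside its range is refused whole. The fingers move at their own pace and stop on an object; "force" is the grip in N (left out, the last holds). Time passes only in rows, so rows that repeat a pose let the fingers close. It gives the time, the measured TCP pose, the force and the opening at its end, in the units of the state.
- observe(): the state, without advancing time (a new reading comes with each control period).
- get_image(name): name is "scene" or "top" or "wrist"; returns a dict with "color" (420x560x3 uint8, blue, green, red), "fovy" (degrees; the focal length in pixels is half the picture's height over the tangent of half this angle, whatever the lens; pixels are square), "cx", "cy" (the principal point, pixels), "view" (4x4, takes a point from world to camera coordinates). Camera axes: x right, y down, z forward; pixel columns grow to the right and rows downward; lengths in mm; the calibration is good to about 2 mm. A picture is of the moment at which its call begins. There is no depth.
- finish_job(): hands the job in, once; it reports no verdict.
The state is a dict: "t": time; "q": joint angles; "qd": joint speeds; "joint_efforts": joint torques, N m; "eef_pos": TCP position; "orientation": TCP orientation; "contact_force": force on the tool from outside, world axes, zero at the start; "moment": the same for the moment, N m; "grip_width": finger opening in mm.
Only numpy, scipy, OpenCV 4.12 (cv2) and the standard library are available. Lean on these libraries where they do the work, as an engineer would, in place of code of your own. Each camera call takes 0.05 s, during which the arm holds its last target.

## Task

Finish stacking the spare solder reels on the tray of the reel rack: lay one of the two full-size reels from the bench in the empty gap of the second layer, then saddle the other one on top to complete the pyramid, each parallel to the reels below and with its ends lined up with theirs. Set the reels down rather than dropping them, do not bump the rack or its rod, and leave the reels already stacked and the other things on the bench where they are.

Things in the scene. Friction and masses are not known exactly. Their poses are not given: they have to be found in the camera images.
- rack: Grey sheet-steel bench-top reel rack, fixed. Origin: on the bench under the middle of its tray; x points to its back (away from the robot, turned up to 13 degrees), y along its length, z up. Tray 420 mm long (y), 153.5 mm wide inside (x), floor 10 mm above the bench; a 3 mm lip along front and back rises to 41 mm. The pile lies at y = +85 mm, its reels along y: three below, one in the second layer.
- rod_over_pile (a point): Point on the centre line of the rack's 12 mm steel rod, 280 mm above the bench, straight over the middle of the pile (on the rack at x = 0, y = 85 mm). The rod runs along the rack's y, over the whole length of the tray. It bars a gripper from coming straight down on the pile: reach in under it, leaning.
- upright (a point): Top of the upright that carries the rod at the +y end, on the rack at x = 0, y = 212 mm, 304 mm above the bench. It is a flat bar 36 mm wide (x), 5 mm thick; a like one stands at y = -212 mm. At the foot of each is a 5 mm end plate, 49 mm high and as wide as the tray.
- in_use (a point): Midway between the two white-flanged wire reels in use that turn on the rod, 280 mm above the bench, on the rack at x = 0, y = -130 mm. They are 86 mm in diameter and take up the rod from y = -195 to -65 mm; elsewhere the rod is bare.
- gap_seat (a point): Where the centre of the reel that fills the empty gap of the second layer belongs: over the gap between the front and the middle reel of the bottom row, 78 mm above the bench; on the rack at x = -25.5, y = 85 mm. Its axes are those of the rack.
- top_seat (a point): Where the centre of the topmost reel belongs: over the gap between the two second-layer reels, 121 mm above the bench; on the rack at x = 0, y = 85 mm. Its axes are those of the rack.
- spare_a: One of the two full-size solder reels to be stacked, lying on its side on the bench: 50 mm in diameter, 54 mm long, 0.25 to 0.5 kg, with flat black end flanges and wound full with grey wire to 1 mm below their rims. Origin: its centre, 25 mm above the bench at the start; its own y axis is the axis of the reel (x and z turn as it rolls). Both reels are alike and either may go in either place.
- spare_b: The other full-size solder reel to be stacked, the same as spare_a.
- base_front: Reel of the same kind and size, already lying in the bottom row against the front lip (towards the robot). Origin: its centre, 35 mm above the bench; y is its axis. The reels of the bottom row lie 51 mm apart, centre to centre, between the lips.
- base_mid: The middle reel of the bottom row, same kind and size and origin.
- base_back: The reel of the bottom row against the back lip, same kind and size and origin.
- second_back: Reel of the same kind already lying in the second layer, in the gap between the middle and the back reel of the bottom row (on the rack at x = +25.5, y = 85 mm, centre 78 mm above the bench).
- small_reel: Bystander: a small part-used reel, 38 mm in diameter and 26 mm high, standing on its flange. Origin: centre of its underside.
- multimeter: Bystander: hand-held multimeter in a black rubber jacket, 160 x 82 x 49 mm, lying on its back. Origin: centre of its underside; x along its length.
- screwdriver: Bystander: screwdriver with a black handle, 170 mm long, 26 mm thick, lying on the bench between robot and rack. Origin: under its middle; x points to the tip.
Things that resemble listed ones, but are neither listed nor needed, are in the scene too. What is shaped like the spare_b but purple or yellow is not meant.

How it is judged (in metres and radians):
On the way, in this order (a step that is already met when the one before it is completed fails the run):
1. one of the two reels lies in the empty gap of the second layer, let go ((((x of spare_a in the frame of gap_seat between -0.007 and 0.007 m and y of spare_a in the frame of gap_seat between -0.01 and 0.01 m and z of spare_a in the frame of gap_seat between -0.005 and 0.005 m and angle between the y axis of spare_a and the y axis of rack, either way round below 0.12 rad and linear speed of spare_a below 0.02 m/s) and contact force between spare_a and the fingers below 0.05 N) or ((x of spare_b in the frame of gap_seat between -0.007 and 0.007 m and y of spare_b in the frame of gap_seat between -0.01 and 0.01 m and z of spare_b in the frame of gap_seat between -0.005 and 0.005 m and angle between the y axis of spare_b and the y axis of rack, either way round below 0.12 rad and linear speed of spare_b below 0.02 m/s) and contact force between spare_b and the fingers below 0.05 N))), for 0.2 s.
2. the other reel lies on top, in the gap of the second layer, let go ((((x of spare_a in the frame of gap_seat between -0.007 and 0.007 m and y of spare_a in the frame of gap_seat between -0.01 and 0.01 m and z of spare_a in the frame of gap_seat between -0.005 and 0.005 m and angle between the y axis of spare_a and the y axis of rack, either way round below 0.12 rad and linear speed of spare_a below 0.02 m/s) and (x of spare_b in the frame of top_seat between -0.007 and 0.007 m and y of spare_b in the frame of top_seat between -0.01 and 0.01 m and z of spare_b in the frame of top_seat between -0.005 and 0.005 m and angle between the y axis of spare_b and the y axis of rack, either way round below 0.12 rad and linear speed of spare_b below 0.02 m/s) and contact force between each of spare_a, spare_b and the fingers below 0.05 N) or ((x of spare_b in the frame of gap_seat between -0.007 and 0.007 m and y of spare_b in the frame of gap_seat between -0.01 and 0.01 m and z of spare_b in the frame of gap_seat between -0.005 and 0.005 m and angle between the y axis of spare_b and the y axis of rack, either way round below 0.12 rad and linear speed of spare_b below 0.02 m/s) and (x of spare_a in the frame of top_seat between -0.007 and 0.007 m and y of spare_a in the frame of top_seat between -0.01 and 0.01 m and z of spare_a in the frame of top_seat between -0.005 and 0.005 m and angle between the y axis of spare_a and the y axis of rack, either way round below 0.12 rad and linear speed of spare_a below 0.02 m/s) and contact force between each of spare_b, spare_a and the fingers below 0.05 N))), for 0.2 s.
At the end, for the whole second after the job is handed in: One full-size reel rests in the gap_seat and the other in the top_seat, let go: centres within 7 mm across the pile, 5 mm in height, 10 mm along the axis; axes within 7 degrees of the rack's length. The four reels already stacked are within 8 mm of their start ((((x of spare_a in the frame of gap_seat between -0.007 and 0.007 m and y of spare_a in the frame of gap_seat between -0.01 and 0.01 m and z of spare_a in the frame of gap_seat between -0.005 and 0.005 m and angle between the y axis of spare_a and the y axis of rack, either way round below 0.12 rad and linear speed of spare_a below 0.02 m/s) and (x of spare_b in the frame of top_seat between -0.007 and 0.007 m and y of spare_b in the frame of top_seat between -0.01 and 0.01 m and z of spare_b in the frame of top_seat between -0.005 and 0.005 m and angle between the y axis of spare_b and the y axis of rack, either way round below 0.12 rad and linear speed of spare_b below 0.02 m/s)) or ((x of spare_b in the frame of gap_seat between -0.007 and 0.007 m and y of spare_b in the frame of gap_seat between -0.01 and 0.01 m and z of spare_b in the frame of gap_seat between -0.005 and 0.005 m and angle between the y axis of spare_b and the y axis of rack, either way round below 0.12 rad and linear speed of spare_b below 0.02 m/s) and (x of spare_a in the frame of top_seat between -0.007 and 0.007 m and y of spare_a in the frame of top_seat between -0.01 and 0.01 m and z of spare_a in the frame of top_seat between -0.005 and 0.005 m and angle between the y axis of spare_a and the y axis of rack, either way round below 0.12 rad and linear speed of spare_a below 0.02 m/s))) and distance of each of base_front, base_mid, base_back, second_back from where it was at the start of the episode below 0.008 m); the robot touches nothing.
It fails at once if the small reel on the bench is moved by more than 20 mm (distance of small_reel from where it was at the start of the episode above 0.02 m).
It fails at once if the multimeter on the bench is moved by more than 20 mm (distance of multimeter from where it was at the start of the episode above 0.02 m).
It fails at once if the screwdriver on the bench is moved by more than 20 mm (distance of screwdriver from where it was at the start of the episode above 0.02 m).
It fails at once if the robot bumps or leans on the rack with more than 15 N (contact force between rack and the arm above 15 N or contact force between rack and the fingers above 15 N).
It fails at once if a reel is dropped or thrown (faster than 0.45 m/s while not held, a fall of about 10 mm) ((linear speed of spare_a above 0.45 m/s and contact force between spare_a and the fingers below 2 N) or (linear speed of spare_b above 0.45 m/s and contact force between spare_b and the fingers below 2 N)).
It also fails if it takes over 51 s, if anything falls off the work surface, if the arm or the gripper's body presses on something with over 40 N, if the wrist force passes 120 N, or if a joint passes its speed limit or range.

## Working session

There is one attempt and no reset: what is moved stays moved. The work goes in short steps, Python scripts to look and compute and a tool call to move; the robot and the scene stay as the last step left them, time stands still between calls to the robot, and variables do not carry over. Pictures are saved under pics/ and viewed, and the job is handed in when it is done.

Besides the shell and the picture viewer there is one more tool, called after "Call:" as name(argument=value, ...), one argument or row to a line, values as JSON. apply_moves: Moves the arm, as the interface text tells. Its arguments: {"type":"object","properties":{"plan":{"type":"array","items":{"type":"array","items":{"type":"number"}}},"force":{"type":"number"}},"required":["plan"]}

```bash
mkdir -p pics; ls; cat > h.py <<'E'
from cell import *
import numpy as np, cv2
def grab(n,tag):
    im=get_image(n); cv2.imwrite(f'pics/{tag}_{n}.png',im['color']); 
    np.savez(f'pics/{tag}_{n}.npz',**{k:np.array(v) for k,v in im.items()}); return im
def load(n,tag): 
    d=np.load(f'pics/{tag}_{n}.npz'); return {k:d[k] for k in d.files}
def K(im): 
    h=im['color'].shape[0]; f=h/2/np.tan(np.radians(float(im['fovy']))/2)
    return np.array([[f,0,float(im['cx'])],[0,f,float(im['cy'])],[0,0,1]])
def ray(im,u,v):
    V=im['view']; R=V[:3,:3]; t=V[:3,3]
    d=R.T@np.linalg.inv(K(im))@np.array([u,v,1.]); return -R.T@t, d/np.linalg.norm(d)
def onz(im,u,v,z):
    c,d=ray(im,u,v); return c+d*(z-c[2])/d[2]
def proj(im,p):
    V=im['view']; q=V[:3,:3]@np.asarray(p,float)+V[:3,3]; r=K(im)@q; return r[:2]/r[2]
E
python3 - <<'E'
from h import *
print(observe())
for n in('scene','top','wrist'):
    im=grab(n,'a'); print(n,im['fovy'],im['cx'],im['cy'],im['view'].round(3).tolist())
E
```

```text
pics
{'t': 0.0, 'q': array([ 1.25201746e+00,  2.60698175e-01, -1.39382181e-01,  1.17268133e+00,
        2.76647055e-06,  1.57075926e+00]), 'qd': array([ 3.11119046e-04,  6.26434739e-05,  8.13067908e-04,  3.15592433e-04,
        9.39022918e-04, -1.43021030e-04]), 'joint_efforts': array([ 1.13571896e-03, -4.05680430e+01,  2.53921223e+01,  1.85999688e-02,
        1.93364026e-04,  3.84189278e-06]), 'eef_pos': array([164.32515326, 497.90545479, 230.45250644]), 'orientation': array([-1.57350361e-04,  1.58697038e-01,  9.87326838e-01, -9.70002860e-04]), 'contact_force': array([-0.63990717, -0.05763777,  0.64559832]), 'moment': array([-0.04294221, -0.00611999,  0.00383284]), 'grip_width': 85.47095563776121}
scene 46.60684071699326 278.71728615722014 206.15855728800895 [[0.486, 0.873, -0.021, -301.284], [0.596, -0.349, -0.723, -159.36], [-0.639, 0.339, -0.69, 1566.925], [0.0, 0.0, 0.0, 1.0]]
top 55.02701527674978 285.03084302913084 212.92950098492287 [[0.007, -1.0, -0.017, 55.974], [-0.998, -0.006, -0.058, 529.79], [0.058, 0.017, -0.998, 1172.631], [0.0, 0.0, 0.0, 1.0]]
wrist 59.54746114448678 280.8825686456736 213.70748042719887 [[0.314, 0.95, -0.003, -523.11], [0.898, -0.296, 0.326, -42.316], [0.308, -0.105, -0.946, 382.978], [0.0, 0.0, 0.0, 1.0]]
```

View pics/a_scene.png

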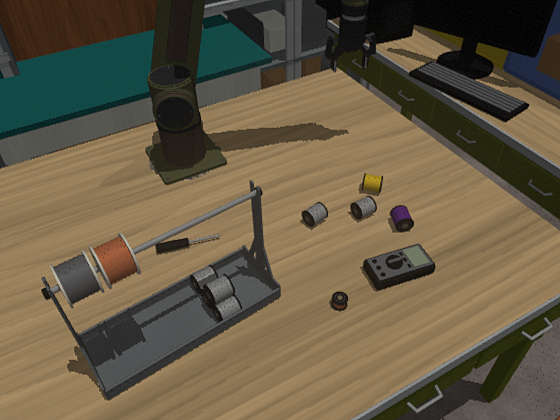

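View pics/a_top.png

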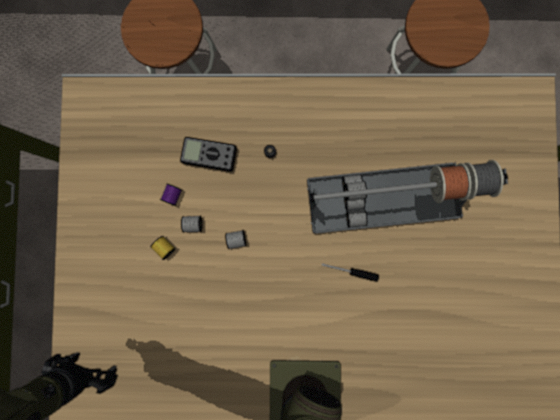

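View pics/a_wrist.png

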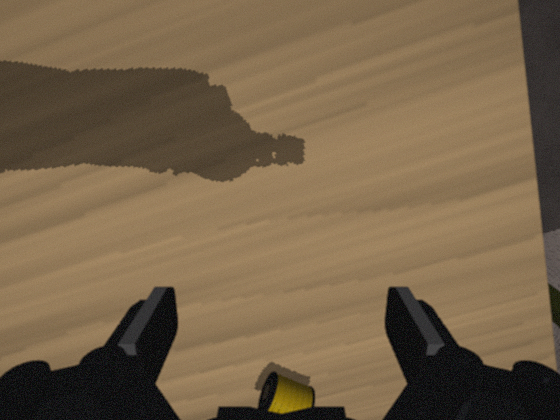

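Scene and top views show the grey spares at top (191,224) and (235,240), with yellow and purple decoys at (163,247) and (171,195). The rack tray spans top (308,180)–(462,233), with the pile near (356,200). I'll zoom in for measuring.

```bash
python3 - <<'E'
from h import *
im=load('top','a')['color']
cv2.imwrite('pics/z1.png',cv2.resize(im[160:290,140:400],None,fx=3,fy=3,interpolation=cv2.INTER_CUBIC))
cv2.imwrite('pics/z2.png',cv2.resize(im[150:245,295:515],None,fx=3.6,fy=3.6,interpolation=cv2.INTER_CUBIC))
im=load('scene','a')['color']
cv2.imwrite('pics/z3.png',cv2.resize(im[170:400,30:300],None,fx=2.6,fy=2.6,interpolation=cv2.INTER_CUBIC))
E
```

```text
(no output)
```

View pics/z1.png

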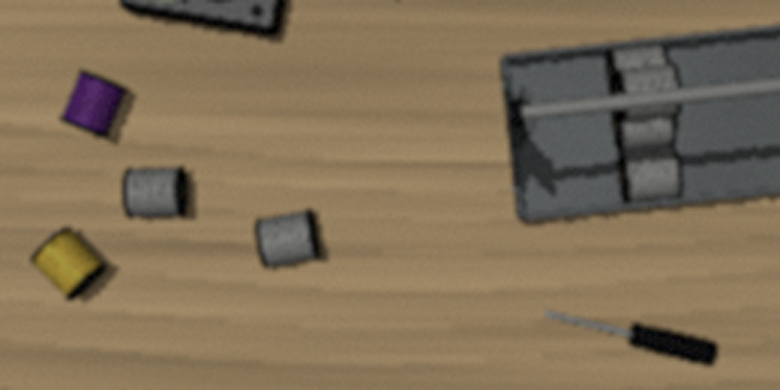

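View pics/z2.png

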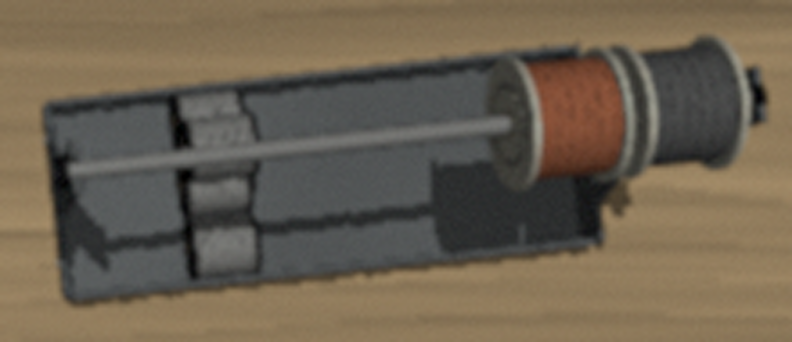

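View pics/z3.png

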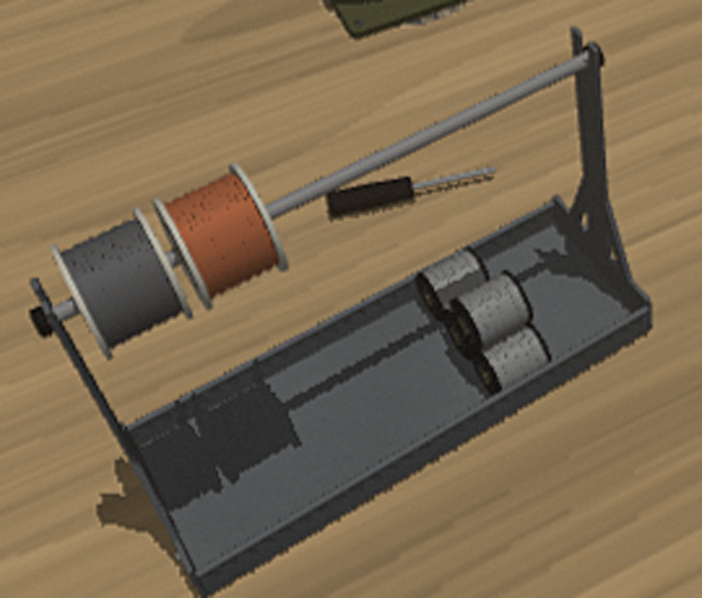

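```bash
cat >> h.py <<'E'
from scipy.spatial.transform import Rotation as Ro
from scipy.optimize import least_squares
def tool(s=None):
    s=s or observe(); q=s['orientation']; return Ro.from_quat([q[1],q[2],q[3],q[0]]).as_matrix(), s['eef_pos']
def rackpt(r,p):
    c,s_=np.cos(r[2]),np.sin(r[2]); return np.array([r[0]+c*p[0]-s_*p[1], r[1]+s_*p[0]+c*p[1], p[2]])
E
python3 - <<'E'
from h import *
T=load('top','a');S=load('scene','a');W=load('wrist','a')
R,p=tool()
V=W['view'];c=-V[:3,:3].T@V[:3,3]; print('cam in tool',R.T@(c-p),'cam axis in tool',(R.T@V[:3,:3].T).round(2).tolist())
t=lambda u,v:(295+u/3.6-.36,150+v/3.6-.36); s=lambda u,v:(30+u/2.6-.3,170+v/2.6-.3)
obs=[(T,t(47,103),(79,214,49)),(T,t(68,300),(-79,214,49)),(T,t(602,243),(-79,-214,49)),(T,t(580,47),(79,-214,49)),
(S,s(650,292),(79,214,49)),(S,s(190,572),(79,-214,49)),(S,s(590,58),(0,212,280)),(S,s(575,30),(-18,212,304)),(T,t(70,170),(0,209,280))]
f=lambda r:np.concatenate([proj(i,rackpt(r,q))-u for i,u,q in obs])
o=least_squares(f,[500,-100,.1],loss='soft_l1'); r=o.x; print(r,np.degrees(r[2])); print(f(r).reshape(-1,2).round(1).tolist())
for n,q in dict(rod=(0,85,280),gap=(-25.5,85,78),top=(0,85,121)).items(): print(n,rackpt(r,q).round(1))
# spares
g=T['color']
for n,(u,v) in dict(L=(191,224),Rr=(235,240)).items():
    print(n,onz(T,u,v,25))
hsv=cv2.cvtColor(g,cv2.COLOR_BGR2HSV)
m=(hsv[...,1]<60)&(hsv[...,2]>60)
sub=np.zeros_like(m); sub[205:260,170:255]=1
m=(m&sub).astype('uint8')
n,l,st,ce=cv2.connectedComponentsWithStats(m)
for i in range(1,n):
    if st[i,4]>60:
        rect=cv2.minAreaRect(np.argwhere(l==i)[:,::-1].astype('f')); bx=cv2.boxPoints(rect)
        print(st[i],ce[i],rect,onz(T,*ce[i],40).round(1))
        P=[onz(T,*b,48)[:2].round(1).tolist() for b in bx]; print(P)
E
```

```text
cam in tool [  84.50452759   -0.38450792 -143.58785533] cam axis in tool [[-0.0, -0.95, -0.33], [1.0, 0.0, -0.0], [0.0, -0.33, 0.95]]
[ 574.45061337 -222.41959667  -31.30571843] -1793.6855406243985
[[-1.7, -0.6], [-1.6, -0.6], [-0.1, -0.4], [-1.1, -0.7], [0.3, 2.0], [-0.4, -1.5], [-1.5, -0.0], [-1.2, -2.5], [1.3, -0.0]]
rod [ 565.1 -137.9  280. ]
gap [ 539.8 -140.7   78. ]
top [ 565.1 -137.9  121. ]
L [494.7713312  334.68126204  25.        ]
Rr [448.86905843 204.72782082  25.        ]
[181 216  18  16 259] [189.62548263 223.44401544] ((189.5, 223.5), (15.0, 17.0), 90.0) [495.9 334.9  40. ]
[[517.0, 358.3], [517.3, 309.1], [474.1, 308.3], [473.8, 357.3]]
[226 231  18  18 261] [234.51724138 239.37164751] ((234.20997619628906, 239.47000122070312), (15.980613708496094, 16.970563888549805), 81.8698959350586) [450.8 204.   40. ]
[[469.6, 231.4], [476.8, 183.3], [431.6, 176.2], [424.5, 224.2]]
```

```bash
cat >> h.py <<'E'
RACK=[574.45,-222.42,0.1102]
def Rt(yaw,a):
    c,s=np.cos(yaw),np.sin(yaw); z=np.array([np.sin(a)*c,np.sin(a)*s,-np.cos(a)]); y=np.array([-s,c,0]); return np.column_stack([np.cross(y,z),y,z])
def row(tcp,yaw,adeg,s=None):
    R,p=tool(s); D=Rt(yaw,np.radians(adeg)); rv=Ro.from_matrix(R.T@D).as_rotvec(degrees=True)
    print('row',rv.round(2).tolist(),(R.T@(np.asarray(tcp)-p)).round(1).tolist(),'cur',p.round(1))
E
python3 -c "
from h import *
row([450,204,200],.148,0)"
```

```text
row [-0.09, -0.02, -26.75] [-363.4, -189.6, 31.0] cur [164.4 498.  230.7]
```

Call:
apply_moves(
  plan=[
    [0, 0, -26.8, -363, -190, 31, -1],
    [0, 0, -26.8, -363, -190, 31, -1],
    [0, 0, -26.8, -363, -190, 31, -1],
    [0, 0, -26.8, -363, -190, 31, -1],
    [0, 0, -26.8, -363, -190, 31, -1],
    [0, 0, -26.8, -363, -190, 31, -1],
    [0, 0, -26.8, -363, -190, 31, -1],
    [0, 0, -26.8, -363, -190, 31, -1],
    [0, 0, -26.8, -363, -190, 31, -1],
    [0, 0, -26.8, -363, -190, 31, -1],
  ],
)

```text
t: 0.98
eef_pos: [443.1, 210.3, 200.9]
orientation: [-0.0, -0.074, 0.997, 0.0]
contact_force: [0.0, 0.6, 0.0]
grip_width: 85.3
```

Call:
apply_moves(
  plan=[
    [0, 0, 0, 0, 0, 0, -1],
    [0, 0, 0, 0, 0, 0, -1],
    [0, 0, 0, 0, 0, 0, -1],
  ],
)

```text
t: 1.23
eef_pos: [441.7, 212.0, 200.8]
orientation: [-0.001, -0.074, 0.997, 0.0]
contact_force: [-0.4, 0.2, 0.2]
grip_width: 85.3
```

```bash
python3 - <<'E'
from h import *
s=observe();print(s['q'].round(3),s['eef_pos'],s['t']); row([450,204,200],.148,0,s)
grab('wrist','b')
E
```

```text
[ 4.470e-01  2.170e-01 -2.780e-01  1.077e+00  1.000e-03  2.990e-01] [441.66030967 211.97325212 200.77291681] 1.2333
row [0.01, -0.08, 0.01] [-7.1, -9.1, 0.8] cur [441.7 212.  200.8]
```

View pics/b_wrist.png

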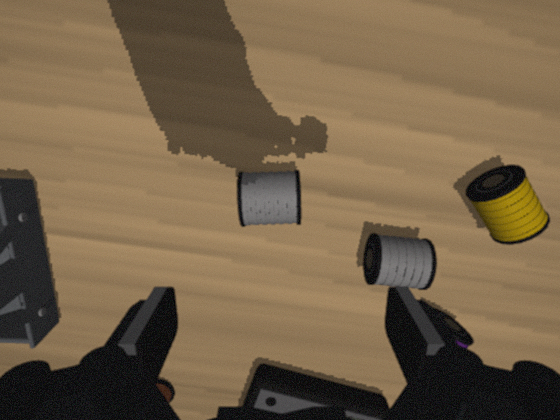

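Wrist view: the near spare is at (269,198), nearly axis-aligned with the jaws; the far spare is at (400,262). Next I measure both.

```bash
python3 - <<'E'
from h import *
W=load('wrist','b'); g=W['color']
hsv=cv2.cvtColor(g,cv2.COLOR_BGR2HSV)
# reel = not wood: wood saturated; black flanges dark
for (x0,x1,y0,y1) in((230,310,160,235),(355,440,222,298)):
    s=g[y0:y1,x0:x1]; 
    h=hsv[y0:y1,x0:x1]
    m=((h[...,1]<75)|(h[...,2]<45)).astype('uint8')
    m=cv2.morphologyEx(m,cv2.MORPH_OPEN,np.ones((3,3),np.uint8))
    n,l,st,ce=cv2.connectedComponentsWithStats(m); i=1+np.argmax(st[1:,4])
    pts=(np.argwhere(l==i)[:,::-1]+[x0,y0]).astype('f')
    rc=cv2.minAreaRect(pts); print(st[i],rc, pts.min(0),pts.max(0)); c=(pts.min(0)+pts.max(0))/2
    print(onz(W,*rc[0],25).round(1))
    # body only
    b=((h[...,1]<75)&(h[...,2]>80)).astype('uint8'); n,l,st,ce=cv2.connectedComponentsWithStats(b); i=1+np.argmax(st[1:,4])
    pts=(np.argwhere(l==i)[:,::-1]+[x0,y0]).astype('f'); rc=cv2.minAreaRect(pts)
    # angle through edges: left/right boundary of body
    bx=cv2.boxPoints(rc); P=np.array([onz(W,*q,45)[:2] for q in bx]); print(rc,[ (np.degrees(np.arctan2(*(P[(k+1)%4]-P[k])[::-1]))).round(1) for k in range(4)],P.mean(0))
cv2.imwrite('pics/zb.png',cv2.resize(g[150:310,220:450],None,fx=3.4,fy=3.4,interpolation=cv2.INTER_CUBIC))
T=load('top','a')
E
```

```text
[   8   11   62   55 3217] ((268.6029052734375, 197.8080291748047), (53.142757415771484, 61.5180778503418), 88.45184326171875) [238. 171.] [299. 225.]
[453. 202.  25.]
((268.6484069824219, 200.15542602539062), (48.04079818725586, 55.10771560668945), 87.95458984375) [np.float64(100.6), np.float64(11.2), np.float64(-79.3), np.float64(-171.6)] [449.60368896 202.20455072]
[   8   12   73   64 3655] ((398.7705383300781, 267.02459716796875), (72.156982421875, 61.654842376708984), 5.19442892074585) [363. 234.] [435. 297.]
[503.6 336.2  25. ]
((404.0069580078125, 265.6750793457031), (54.55515670776367, 43.069862365722656), 5.314545154571533) [np.float64(-171.5), np.float64(92.8), np.float64(11.3), np.float64(-87.5)] [492.90649988 332.10940363]
```

View pics/zb.png

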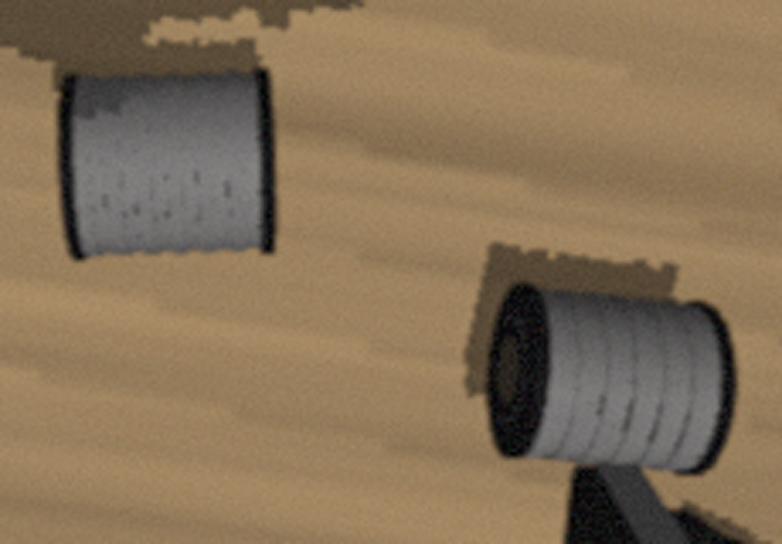

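```bash
python3 -c "
from h import *
row([452.3,202,80],.183,0);row([452.3,202,5],.183,0)"
```

```text
row [0.01, -0.06, -1.91] [-9.4, -12.1, 120.9] cur [441.4 212.6 200.9]
row [0.01, -0.06, -1.91] [-9.5, -12.1, 195.9] cur [441.4 212.6 200.9]
```

Call:
apply_moves(
  plan=[
    [0, 0, -1.9, -9.4, -12, 40, -1],
    [0, 0, -1.9, -9.4, -12, 80, -1],
    [0, 0, -1.9, -9.4, -12, 120, -1],
    [0, 0, -1.9, -9.4, -12, 121, -1],
    [0, 0, -1.9, -9.4, -12, 121, -1],
  ],
)

```text
t: 1.7
eef_pos: [450.0, 201.9, 78.8]
orientation: [-0.003, -0.092, 0.996, -0.001]
contact_force: [0.1, -0.5, 0.7]
grip_width: 85.6
```

```bash
python3 - <<'E'
from h import *
W=grab('wrist','c')
for z in(0,):
    pass
row([452.3,202,5],.183,0)
for y in(-27,0,27):
  print(proj(W,np.array([452.3,202,25])+y*np.array([-np.sin(.183),np.cos(.183),0])))
E
```

```text
row [-0.0, -0.05, 0.09] [0.2, -0.7, 75.9] cur [452.5 202.7  80.9]
[235.02467243 244.76794481]
[281.09139287 244.86662501]
[327.17392988 244.9653391 ]
```

View pics/c_wrist.png

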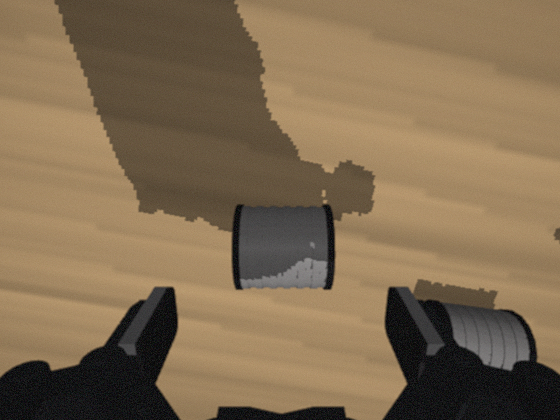

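The reel is centred between the jaws, at (283,247) against 281 for the jaws. I descend and grip next.

Call:
apply_moves(
  plan=[
    [0, 0, 0, 0, 0, 38, -1],
    [0, 0, 0, 0, 0, 65, -1],
    [0, 0, 0, 0, 0, 76, -1],
    [0, 0, 0, 0, 0, 76, -1],
    [0, 0, 0, 0, 0, 76, -1],
  ],
)

```text
t: 2.17
eef_pos: [455.0, 203.0, 6.2]
orientation: [0.002, -0.091, 0.996, 0.001]
contact_force: [-1.2, 0.1, 0.8]
grip_width: 85.3
```

Call:
apply_moves(
  plan=[
    [0, 0, 0, 0, 0, 0, 1],
    [0, 0, 0, 0, 0, 0, 1],
    [0, 0, 0, 0, 0, 0, 1],
    [0, 0, 0, 0, 0, 0, 1],
    [0, 0, 0, 0, 0, 0, 1],
    [0, 0, 0, 0, 0, 0, 1],
    [0, 0, 0, 0, 0, 0, 1],
    [0, 0, 0, 0, 0, 0, 1],
  ],
  force=50,
)

```text
t: 2.83
eef_pos: [455.1, 202.4, 6.1]
orientation: [0.002, -0.091, 0.996, 0.001]
contact_force: [-0.9, -0.6, 7.9]
grip_width: 53.7
```

```bash
python3 - <<'E'
from h import *
s=observe();print(s['eef_pos'],s['grip_width'],s['contact_force'],tool(s)[0].round(3).tolist())
W=grab('wrist','d')
E
```

```text
[455.0624938  202.35112234   6.08715726] 53.666374496812466 [-0.86393346 -0.6377013   7.93960025] [[-0.983, -0.181, 0.004], [-0.181, 0.983, 0.002], [-0.004, 0.001, -1.0]]
```

View pics/d_wrist.png

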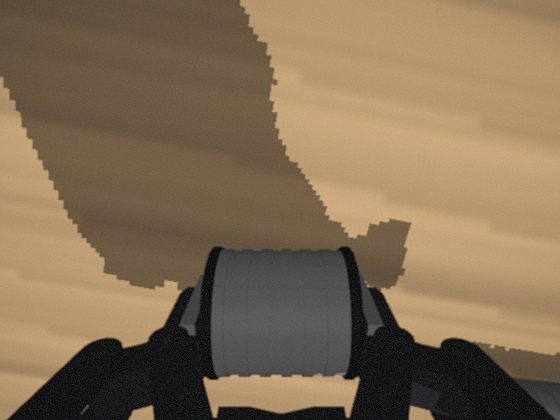

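```bash
python3 - <<'E'
from h import *
W=load('wrist','d'); R,p=tool()
_,d1=ray(W,282,248); c,d2=ray(W,282,378); d=d1+d2; P=c+d*(25-c[2])/d[2]
print(P, R.T@(P-p))
a=np.arccos(d1@d2)/2; dist=np.linalg.norm(P-c); print('radius check',dist*np.sin(a))
import json
g=W['color'][230:390,190:375]; cv2.imwrite('pics/zd.png',cv2.resize(g,None,fx=4,fy=4,interpolation=cv2.INTER_CUBIC))
E
```

```text
[453.56696745 202.23188102  25.        ] [  1.4153636    0.16821748 -18.91799384]
radius check 24.463964969178882
```

View pics/zd.png

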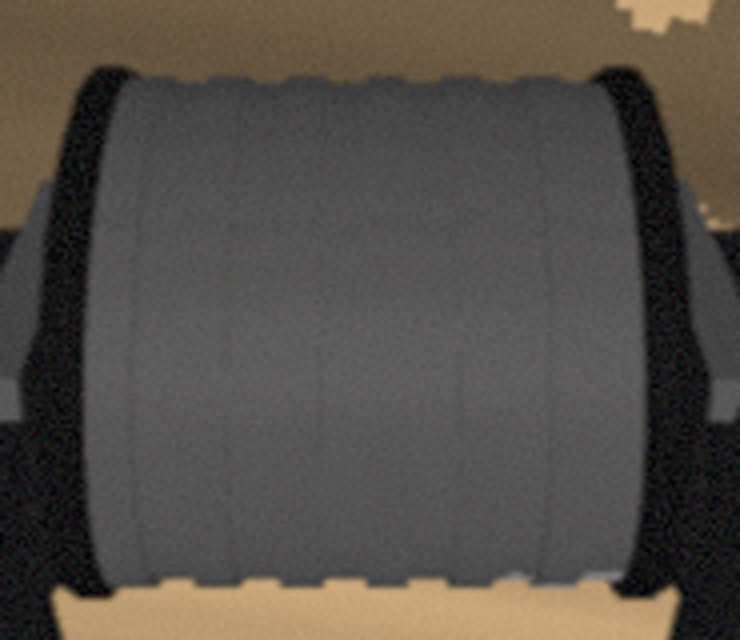

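Call:
apply_moves(
  plan=[
    [0, 0, 0, 0, 0, -15, 1],
    [0, 0, 0, 0, 0, -50, 1],
    [0, 0, 0, 0, 0, -90, 1],
    [0, 0, 0, 0, 0, -130, 1],
    [0, 0, 0, 0, 0, -170, 1],
    [0, 0, 0, 0, 0, -190, 1],
    [0, 0, 0, 0, 0, -190, 1],
  ],
)

```text
t: 3.47
eef_pos: [456.5, 203.0, 199.9]
orientation: [0.005, -0.091, 0.996, 0.002]
contact_force: [0.5, 0.4, -3.0]
grip_width: 53.4
```

```bash
python3 - <<'E'
from h import *
s=observe(); print(s['grip_width'],s['contact_force'])
t=rackpt(RACK,(-140,85,230)); print(t); row(t,.1102,45,s)
E
```

```text
53.387128438382064 [ 0.53127478  0.43308791 -3.02418414]
[ 425.95117022 -153.33239217  230.        ]
row [1.77, -44.38, 3.83] [94.2, -344.8, -32.0] cur [456.5 203.  199.9]
```

Call:
apply_moves(
  plan=[
    [1.8, -44.4, 3.8, 94, -345, -32, 1],
    [1.8, -44.4, 3.8, 94, -345, -32, 1],
    [1.8, -44.4, 3.8, 94, -345, -32, 1],
    [1.8, -44.4, 3.8, 94, -345, -32, 1],
    [1.8, -44.4, 3.8, 94, -345, -32, 1],
    [1.8, -44.4, 3.8, 94, -345, -32, 1],
    [1.8, -44.4, 3.8, 94, -345, -32, 1],
    [1.8, -44.4, 3.8, 94, -345, -32, 1],
    [1.8, -44.4, 3.8, 94, -345, -32, 1],
    [1.8, -44.4, 3.8, 94, -345, -32, 1],
  ],
)

```text
t: 4.3
eef_pos: [420.9, -160.2, 225.0]
orientation: [0.377, -0.048, 0.925, 0.016]
contact_force: [2.8, 0.0, -3.1]
grip_width: 53.3
```

Call:
apply_moves(
  plan=[
    [0, 0, 0, 0, 0, 0, 1],
    [0, 0, 0, 0, 0, 0, 1],
    [0, 0, 0, 0, 0, 0, 1],
  ],
)

```text
t: 4.55
eef_pos: [421.8, -153.3, 223.9]
orientation: [0.376, -0.051, 0.925, 0.02]
contact_force: [0.2, -0.0, -3.7]
grip_width: 53.6
```

```bash
python3 - <<'E'
from h import *
s=observe(); print(s['grip_width'],s['q'].round(3),s['eef_pos'])
row(rackpt(RACK,(-140,85,230)),.1102,45,s)
grab('wrist','e')
E
```

```text
53.55964350890341 [-0.728 -0.219 -0.964  0.248  0.545 -0.673] [ 421.76997601 -153.27463645  223.9216781 ]
row [-0.02, -0.76, 0.03] [-7.2, -0.5, -1.5] cur [ 421.8 -153.3  223.9]
```

View pics/e_wrist.png

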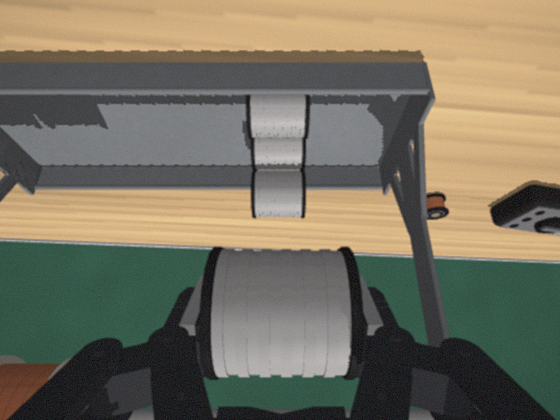

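The wrist view, upside down, shows the front lip at v≈65–90. Base_front is at (278,117), base_mid at (278,153), second_back at (279,193), and the held reel at (282,312). I overlay the model to refine the rack pose.

```bash
cat >> h.py <<'E'
def reelpts(r,x,z,y0=85,L=54,rad=25):
    return [[rackpt(r,(x+rad*np.cos(t),y0+e,z+rad*np.sin(t))) for t in np.linspace(0,2*np.pi,40)] for e in(-L/2,L/2)]
def overlay(im,r,reels,pts,fn,crop,sc):
    g=im['color']; x0,x1,y0,y1=crop; g=cv2.resize(g[y0:y1,x0:x1],None,fx=sc,fy=sc,interpolation=cv2.INTER_CUBIC)
    f=lambda p:((proj(im,p)-[x0,y0]+.5)*sc)
    for x,z in reels:
        for c in reelpts(r,x,z): cv2.polylines(g,[np.int32([f(p) for p in c])],True,(0,0,255),1)
    for p in pts: cv2.circle(g,tuple(int(v) for v in f(rackpt(r,p))),4,(0,255,0),1)
    cv2.imwrite(fn,g)
E
python3 - <<'E'
from h import *
W=load('wrist','e')
RL=[(-51,35),(0,35),(25.5,78),(51,35)]
C=[(-79.7,214,49),(79.7,214,49),(-79.7,210,41),(0,212,280)]
overlay(W,RACK,RL,C,'pics/e1.png',(200,460,40,240),3)
overlay(load('top','a'),RACK,RL,C+[(-79.7,-214,49),(79.7,-214,49)],'pics/e2.png',(295,515,150,245),3.6)
E
```

```text
(no output)
```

View pics/e1.png

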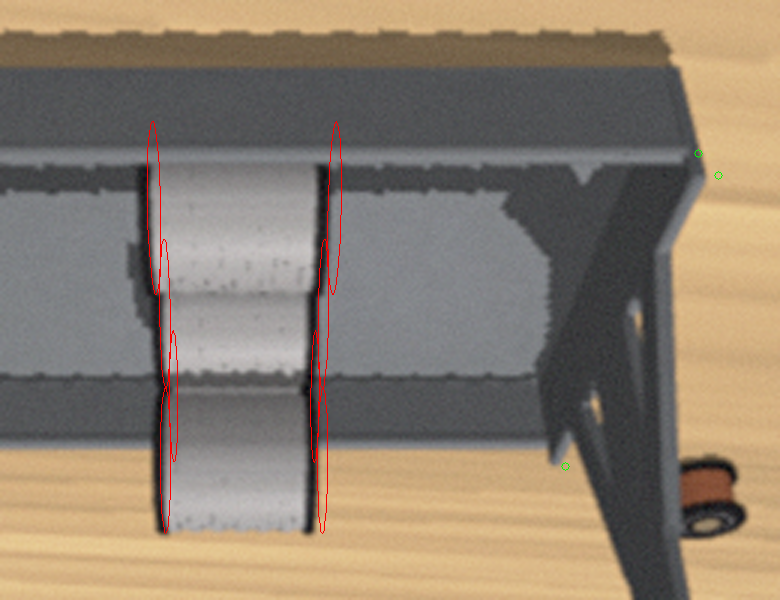

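View pics/e2.png

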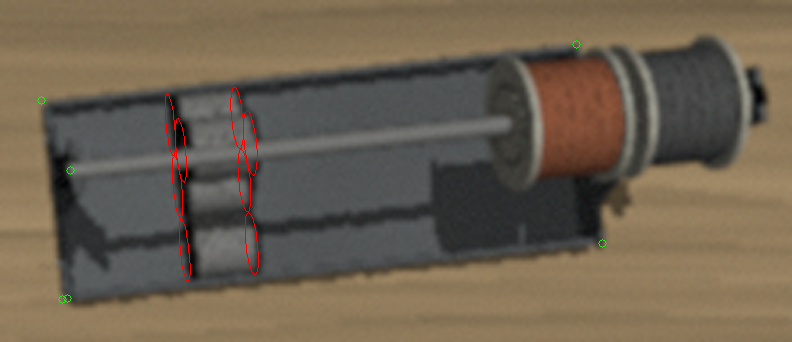

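```bash
cat > fit.py <<'E'
from h import *
def fitr(W,pts,lines,r0):
    # pts: (uv, rackpoint); lines: (uv, rackp1, rackp2)
    def f(r):
        o=[]
        for uv,q in pts: o+=list(proj(W,rackpt(r,q))-uv)
        for uv,a,b in lines:
            A=proj(W,rackpt(r,a));B=proj(W,rackpt(r,b)); o.append(A[1]+(uv[0]-A[0])*(B[1]-A[1])/(B[0]-A[0])-uv[1])
        return np.array(o)
    o=least_squares(f,r0); return o.x,f(o.x)
def sil(W,r,x,z,e,low=True):
    # tangent point (max v) of rim circle at y offset e
    c=np.array([[x+25*np.cos(t),85+e,z+25*np.sin(t)] for t in np.linspace(0,2*np.pi,360)])
    v=[proj(W,rackpt(r,p))[1] for p in c]; return c[int(np.argmax(v))]
E
python3 - <<'E'
from fit import *
W=load('wrist','e'); z=lambda u,v:np.array([200+u/3-.33,40+v/3-.33])
r=RACK
for it in range(3):
    pts=[(z(160,532),sil(W,r,25.5,78,-27)),(z(313,532),sil(W,r,25.5,78,27)),(z(154,293),sil(W,r,-51,35,-27)),(z(321,293),sil(W,r,-51,35,27))]
    a=(-79.75,0,41);b=(-79.75,200,41);c=(79.75,0,41);d=(79.75,200,41)
    ln=[(z(10,150),a,b),(z(680,150),a,b),(z(10,446),c,d),(z(540,446),c,d)]
    r,res=fitr(W,pts,ln,r); print(r,res.round(1))
for n,q in dict(rod=(0,85,280),gap=(-25.5,85,78),top=(0,85,121),c=(-79.7,214,49)).items(): print(n,rackpt(r,q).round(1),proj(W,rackpt(r,q)))
overlay(W,r,[(-51,35),(0,35),(25.5,78),(-25.5,78)],[(-79.7,214,49),(79.7,214,49),(-79.7,210,41),(0,212,280)],'pics/e3.png',(200,460,40,240),3)
E
```

```text
[ 5.73973006e+02 -2.24625195e+02  1.10326073e-01] [-0.3 -0.1  0.9 -0.  -1.9 -0.2  1.4 -0.1  0.   0.2  0.4  0.6]
[ 5.73973007e+02 -2.24625195e+02  1.10326076e-01] [-0.3 -0.1  0.9 -0.  -1.9 -0.2  1.4 -0.1  0.   0.2  0.4  0.6]
[ 5.73973007e+02 -2.24625195e+02  1.10326076e-01] [-0.3 -0.1  0.9 -0.  -1.9 -0.2  1.4 -0.1  0.   0.2  0.4  0.6]
rod [ 564.6 -140.1  280. ] [277.52572952 416.98237604]
gap [ 539.3 -142.9   78. ] [278.5288838 164.6904115]
top [ 564.6 -140.1  121. ] [278.4913835 219.4341435]
c [471.2 -20.7  49. ] [436.83162225  97.22370606]
```

View pics/e3.png

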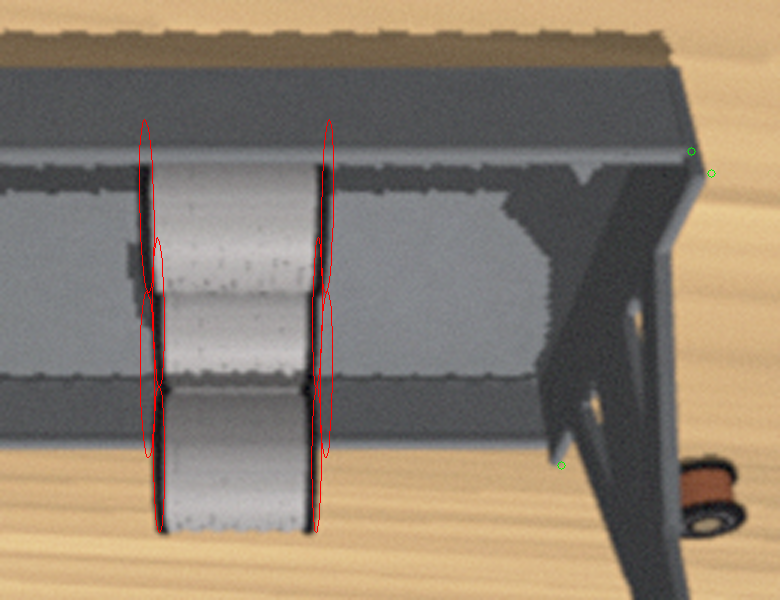

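```bash
cat >> h.py <<'E'
RACK=[574.0,-224.8,0.1103]
OFF=np.array([1.4,0,-19.])
def reelrow(rp,adeg,s,off=None,yaw=None):
    off=OFF if off is None else off; yaw=RACK[2] if yaw is None else yaw
    D=Rt(yaw,np.radians(adeg)); t=rackpt(RACK,rp)-D@off; row(t,yaw,adeg,s)
def held(s,off=None):
    R,p=tool(s); w=p+R@(OFF if off is None else off); c,s_=np.cos(RACK[2]),np.sin(RACK[2]); d=w-[RACK[0],RACK[1],0]
    return np.array([c*d[0]+s_*d[1],-s_*d[0]+c*d[1],d[2]])
E
python3 - <<'E'
from h import *
s=observe(); print(held(s),s['contact_force'])
for q in((-60,85,130),(-40,85,105),(-30,85,88)): reelrow(q,45,s)
E
```

```text
[-157.34332704   88.33433961  236.82352859] [-0.05928157  0.75276434 -3.90524457]
row [0.02, -0.73, 0.11] [4.6, -3.4, 144.4] cur [ 422.1 -152.7  224.2]
row [0.02, -0.73, 0.11] [7.8, -3.4, 176.3] cur [ 422.1 -152.7  224.2]
row [0.02, -0.73, 0.11] [12.5, -3.4, 195.4] cur [ 422.1 -152.7  224.2]
```

Call:
apply_moves(
  plan=[
    [0, -0.7, 0, 1, -1, 38, 1],
    [0, -0.7, 0, 2, -2, 75, 1],
    [0, -0.7, 0, 4, -3.4, 110, 1],
    [0, -0.7, 0, 5, -3.4, 144, 1],
    [0, -0.7, 0, 7, -3.4, 166, 1],
    [0, -0.7, 0, 8, -3.4, 176, 1],
    [0, -0.7, 0, 8, -3.4, 176, 1],
    [0, -0.7, 0, 8, -3.4, 176, 1],
    [0, -0.7, 0, 8, -3.4, 176, 1],
  ],
)

```text
t: 5.35
eef_pos: [540.1, -144.2, 95.0]
orientation: [0.383, -0.053, 0.922, 0.02]
contact_force: [-0.2, 0.2, -3.4]
grip_width: 53.3
```

```bash
python3 - <<'E'
from h import *
s=observe(); print(held(s),s['contact_force'],s['q'].round(2),s['t'],s['grip_width'])
for q in((-29,85,88),(-27,85,81),(-25.5,85,78)): reelrow(q,45,s)
grab('wrist','f');grab('scene','f')
W=load('wrist','f')
overlay(W,RACK,[(-51,35),(0,35),(25.5,78)],[],'pics/f1.png',(160,400,60,400),1.7)
E
```

```text
[-39.25494241  83.86416106 107.42674658] [-0.22435735  0.16508443 -3.37973941] [-0.49  0.22 -1.09 -0.43  0.41 -0.46] 5.35 53.32466479020124
row [-0.05, 0.1, 0.24] [6.6, 1.2, 21.0] cur [ 540.1 -144.2   95. ]
row [-0.05, 0.1, 0.24] [10.1, 1.2, 27.3] cur [ 540.1 -144.2   95. ]
row [-0.05, 0.1, 0.24] [11.2, 1.2, 30.5] cur [ 540.1 -144.2   95. ]
```

View pics/f1.png

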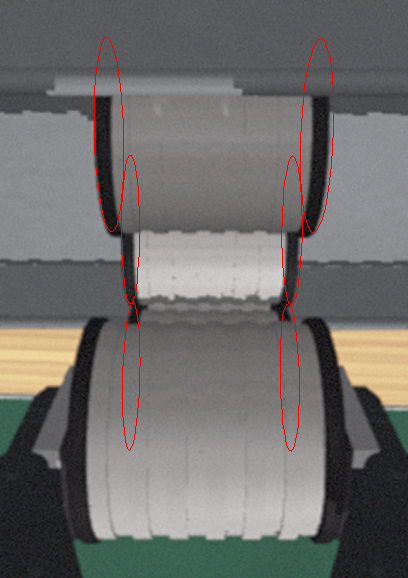

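View pics/f_scene.png

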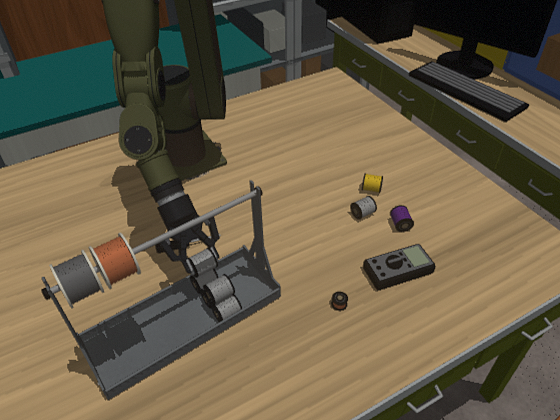

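The overlay matches the pile reels, and the held reel sits about 1.2 mm to −y, which the next move corrects. I lower it into the gap now.

Call:
apply_moves(
  plan=[
    [0, 0, 0.2, 3, 1, 10, 1],
    [0, 0, 0.2, 6.6, 1.2, 21, 1],
    [0, 0, 0.2, 8.5, 1.2, 24, 1],
    [0, 0, 0.2, 10, 1.2, 27, 1],
    [0, 0, 0.2, 10.5, 1.2, 28.5, 1],
    [0, 0, 0.2, 10.5, 1.2, 28.5, 1],
    [0, 0, 0.2, 10.5, 1.2, 28.5, 1],
    [0, 0, 0.2, 10.5, 1.2, 28.5, 1],
  ],
)

```text
t: 6.12
eef_pos: [553.1, -143.3, 67.7]
orientation: [0.383, -0.05, 0.922, 0.02]
contact_force: [0.0, 0.6, -3.5]
grip_width: 53.5
```

```bash
python3 - <<'E'
from h import *
s=observe(); print(held(s),s['contact_force'],s['q'].round(2),s['t'],s['grip_width'])
for q in((-26,85,79),(-25.5,85,78),(-25.5,85,77)): reelrow(q,45,s)
W=grab('wrist','g');
overlay(W,RACK,[(-51,35),(0,35),(25.5,78),(-25.5,78)],[],'pics/g1.png',(160,400,60,400),1.7)
E
```

```text
[-26.2334363   83.38439007  80.13145047] [ 0.03147667  0.6123588  -3.45298304] [-0.47  0.31 -1.11 -0.55  0.4  -0.43] 6.1167 53.45297487490611
row [-0.17, 0.16, -0.02] [0.7, 1.7, 1.0] cur [ 553.1 -143.3   67.7]
row [-0.17, 0.16, -0.02] [1.0, 1.7, 2.0] cur [ 553.1 -143.3   67.7]
row [-0.17, 0.16, -0.02] [1.8, 1.7, 2.7] cur [ 553.1 -143.3   67.7]
```

View pics/g1.png

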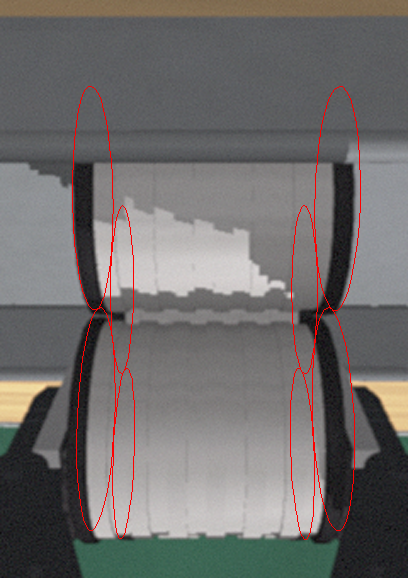

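Call:
apply_moves(
  plan=[
    [0, 0, 0, 0.4, 0.8, 0.6, 1],
    [0, 0, 0, 0.8, 1.4, 1.2, 1],
    [0, 0, 0, 1.1, 1.4, 1.8, 1],
    [0, 0, 0, 1.1, 1.4, 1.8, 1],
    [0, 0, 0, 1.1, 1.4, 1.8, 1],
  ],
)

```text
t: 6.58
eef_pos: [555.0, -142.2, 66.6]
orientation: [0.385, -0.051, 0.921, 0.02]
contact_force: [1.5, -0.6, 3.3]
grip_width: 53.1
```

```bash
python3 - <<'E'
from h import *
s=observe(); print(held(s),s['contact_force'],s['t'],s['grip_width'])
E
```

```text
[-24.29689971  84.25257543  78.96853611] [ 1.5243261  -0.55045544  3.28564819] 6.5833 53.13307623732259
```

Call:
apply_moves(
  plan=[
    [0, 0, 0, 0, 0, 0, -0.45],
    [0, 0, 0, 0, 0, 0, -0.45],
    [0, 0, 0, 0, 0, 0, -0.45],
    [0, 0, 0, 0, 0, 0, -0.45],
    [0, 0, 0, 0, 0, 0, -0.9],
    [0, 0, 0, 0, 0, 0, -0.9],
    [0, 0, 0, 0, 0, 0, -0.9],
    [0, 0, 0, 0, 0, 0, -0.9],
  ],
)

```text
t: 7.25
eef_pos: [553.4, -141.6, 65.2]
orientation: [0.383, -0.05, 0.922, 0.02]
contact_force: [-0.4, -0.0, -0.5]
grip_width: 81.2
```

```bash
python3 - <<'E'
from h import *
s=observe(); print(s['contact_force'],s['t'],s['grip_width'])
W=grab('wrist','i');
overlay(W,RACK,[(-51,35),(25.5,78),(-25.5,78)],[],'pics/i1.png',(160,400,60,400),1.7)
E
```

```text
[-0.36758063 -0.0283979  -0.46057621] 7.25 81.19703241187695
```

View pics/i1.png

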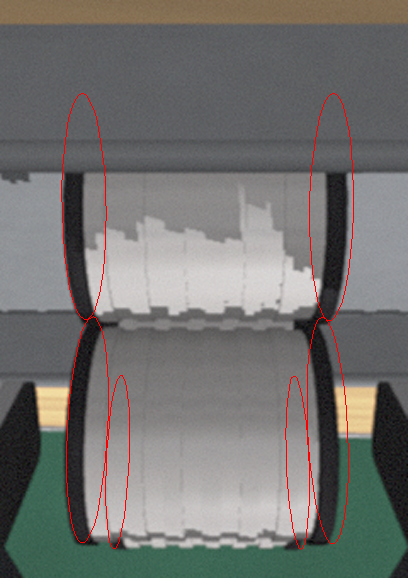

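Reel 1 lies in the gap, aligned with base_front to about 1 mm. I retreat along the tool axis.

Call:
apply_moves(
  plan=[
    [0, 0, 0, 0, 0, -12, -1],
    [0, 0, 0, 0, 0, -40, -1],
    [0, 0, 0, 0, 0, -80, -1],
    [0, 0, 0, 0, 0, -120, -1],
    [0, 0, 0, 0, 0, -160, -1],
    [0, 0, 0, 0, 0, -200, -1],
    [0, 0, 0, -10, 0, -210, -1],
    [0, 0, 0, -15, 0, -210, -1],
  ],
)

```text
t: 7.97
eef_pos: [416.1, -158.3, 227.9]
orientation: [0.386, -0.049, 0.921, 0.017]
contact_force: [1.3, -0.7, 0.6]
grip_width: 85.5
```

```bash
python3 - <<'E'
from h import *
s=observe(); print(s['contact_force'],s['t'],s['grip_width'],s['eef_pos'])
W=grab('wrist','j');
overlay(W,RACK,[(-51,35),(25.5,78),(-25.5,78)],[],'pics/j1.png',(180,400,30,300),2.2)
row([490,325,190],0.03,0,s)
E
```

```text
[ 1.31019578 -0.69967371  0.63095678] 7.9667 85.45229780791784 [ 416.10519111 -158.29160196  227.90198301]
row [1.33, 45.39, 4.2] [-62.3, 473.2, 112.6] cur [ 416.1 -158.3  227.9]
```

View pics/j1.png

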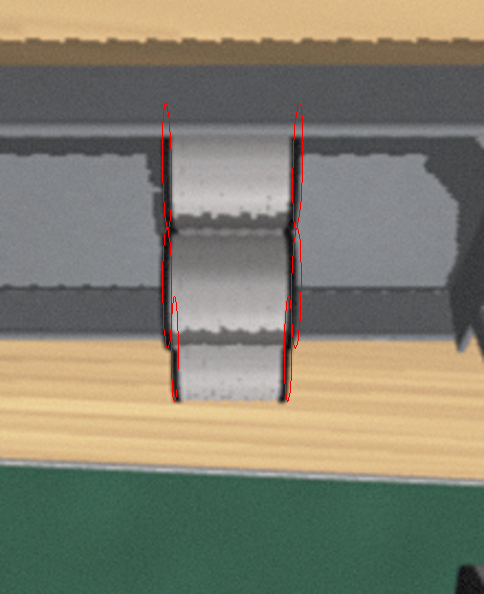

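Call:
apply_moves(
  plan=[
    [1.3, 45.4, 4.2, -62, 473, 113, -1],
    [1.3, 45.4, 4.2, -62, 473, 113, -1],
    [1.3, 45.4, 4.2, -62, 473, 113, -1],
    [1.3, 45.4, 4.2, -62, 473, 113, -1],
    [1.3, 45.4, 4.2, -62, 473, 113, -1],
    [1.3, 45.4, 4.2, -62, 473, 113, -1],
    [1.3, 45.4, 4.2, -62, 473, 113, -1],
    [1.3, 45.4, 4.2, -62, 473, 113, -1],
    [1.3, 45.4, 4.2, -62, 473, 113, -1],
    [1.3, 45.4, 4.2, -62, 473, 113, -1],
  ],
)

```text
t: 8.85
eef_pos: [472.4, 217.1, 191.6]
orientation: [-0.004, -0.018, 1.0, 0.002]
contact_force: [0.5, -0.9, -0.1]
grip_width: 85.3
```

```bash
python3 - <<'E'
from h import *
s=observe();print(s['eef_pos'],s['q'].round(2))
row([480,332,150],0.03,0,s)
E
```

```text
[472.40632531 217.07847701 191.59400562] [ 0.43  0.28 -0.22  1.08  0.01  0.39]
row [0.2, -0.49, 0.37] [-12.1, 114.4, 41.9] cur [472.4 217.1 191.6]
```

Call:
apply_moves(
  plan=[
    [0, 0, 0, -12, 115, 42, -1],
    [0, 0, 0, -12, 115, 42, -1],
    [0, 0, 0, -12, 115, 42, -1],
    [0, 0, 0, -12, 115, 42, -1],
    [0, 0, 0, -12, 115, 42, -1],
    [0, 0, 0, -12, 115, 42, -1],
  ],
)

```text
t: 9.35
eef_pos: [478.5, 328.8, 151.5]
orientation: [-0.004, -0.018, 1.0, 0.001]
contact_force: [0.1, -0.4, -0.0]
grip_width: 85.6
```

```bash
python3 - <<'E'
from h import *
W=grab('wrist','k'); s=observe();print(s['eef_pos'],s['q'].round(2))
g=W['color'];cv2.imwrite('pics/k1.png',cv2.resize(g[150:350,180:380],None,fx=3,fy=3,interpolation=cv2.INTER_CUBIC))
E
```

```text
[478.91878723 328.18057798 152.43514786] [ 0.6   0.4  -0.14  1.03  0.01  0.56]
```

View pics/k_wrist.png

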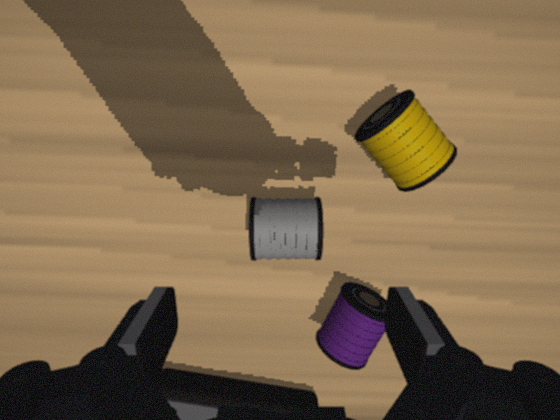

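View pics/k1.png

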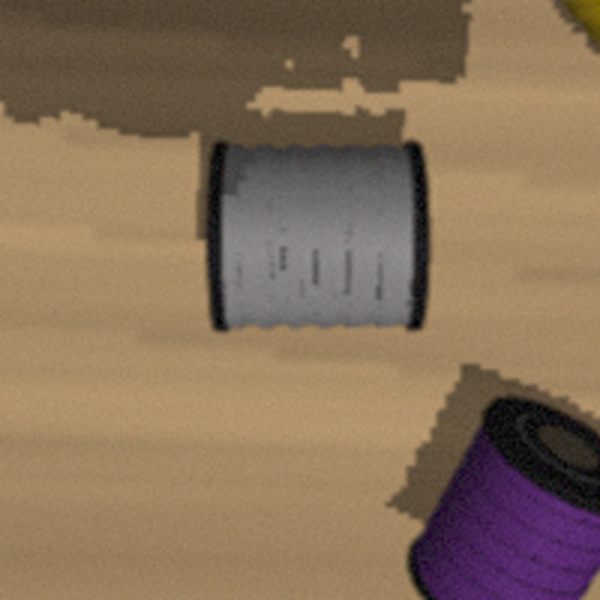

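```bash
python3 - <<'E'
from h import *
W=load('wrist','k'); _,d1=ray(W,285.8,196.5); c,d2=ray(W,285.8,259.8); d=d1+d2; P=c+d*(25-c[2])/d[2]; print(P)
R,p=tool(); yaw=np.arctan2(-R[1,0],-R[0,0]); print('yaw',yaw)
row([P[0],P[1],70],yaw,0); row([P[0],P[1],6],yaw,0)
E
```

```text
[497.52490932 333.25184403  25.        ]
yaw 0.034318361816262306
row [0.2, -0.41, -0.0] [-19.4, 4.1, 82.3] cur [478.9 328.2 152.4]
row [0.2, -0.41, -0.0] [-19.8, 3.9, 146.3] cur [478.9 328.2 152.4]
```

Call:
apply_moves(
  plan=[
    [0.2, -0.4, 0, -10, 2, 30, -1],
    [0.2, -0.4, 0, -19.5, 4, 60, -1],
    [0.2, -0.4, 0, -19.5, 4, 82, -1],
    [0.2, -0.4, 0, -19.5, 4, 82, -1],
    [0.2, -0.4, 0, -19.5, 4, 82, -1],
  ],
)

```text
t: 9.82
eef_pos: [497.6, 331.7, 71.3]
orientation: [-0.0, -0.016, 1.0, 0.0]
contact_force: [0.5, -0.2, 0.6]
grip_width: 85.3
```

```bash
python3 - <<'E'
from h import *
W=grab('wrist','l');row([497.5,333.2,6],.034,0)
E
```

```text
row [0.11, 0.11, -0.09] [1.4, 0.4, 66.7] cur [498.8 332.8  72.7]
```

View pics/l_wrist.png

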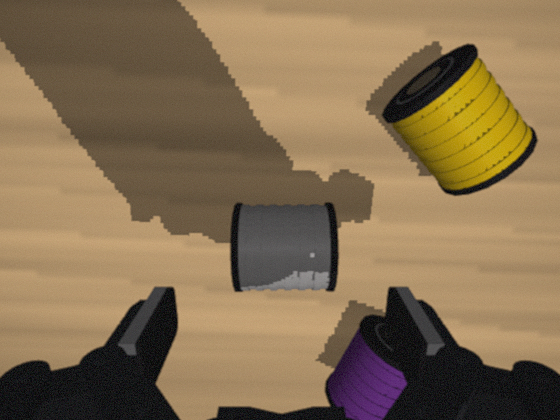

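The reel is at (284,247), about 1.4 mm to the +y side of the jaw centre. I check finger clearance to the purple decoy before going down.

```bash
python3 - <<'E'
from h import *
W=load('wrist','k')
for uv in((353,282.7),(341.7,285),(316.7,336.7),(349,283)):
    for z in(25,48): print(uv,z,(onz(W,*uv,z)-[497.5,333.2,0]).round(1))
for uv in((355,137),(398,188),(412,188)):
    for z in(0,25,48): print('Y',uv,z,(onz(W,*uv,z)-[497.5,333.2,0]).round(1))
E
```

```text
(353, 282.7) 25 [46.6 57.8 25. ]
(353, 282.7) 48 [33.9 52.2 48. ]
(341.7, 285) 25 [49.  48.6 25. ]
(341.7, 285) 48 [36.2 43.8 48. ]
(316.7, 336.7) 25 [100.8  31.2  25. ]
(316.7, 336.7) 48 [83.5 27.8 48. ]
(349, 283) 25 [47.  54.5 25. ]
(349, 283) 48 [34.3 49.2 48. ]
Y (355, 137) 0 [-69.7  52.7   0. ]
Y (355, 137) 25 [-72.4  47.6  25. ]
Y (355, 137) 48 [-75.   42.9  48. ]
Y (398, 188) 0 [-29.3  92.6   0. ]
Y (398, 188) 25 [-35.5  84.1  25. ]
Y (398, 188) 48 [-41.1  76.3  48. ]
Y (412, 188) 0 [-29.7 104.2   0. ]
Y (412, 188) 25 [-35.8  94.7  25. ]
Y (412, 188) 48 [-41.5  86.   48. ]
```

Call:
apply_moves(
  plan=[
    [0, 0, 0, 0.8, 0.6, 30, -1],
    [0, 0, 0, 0.8, 1, 55, -1],
    [0, 0, 0, 0.8, 1, 66, -1],
    [0, 0, 0, 0.8, 1, 66, -1],
    [0, 0, 0, 0.8, 1, 66, -1],
  ],
)

```text
t: 10.28
eef_pos: [498.2, 334.9, 7.1]
orientation: [0.001, -0.017, 1.0, 0.001]
contact_force: [-0.1, 0.6, 0.2]
grip_width: 85.7
```

Call:
apply_moves(
  plan=[
    [0, 0, 0, 0, 0, 0, 1],
    [0, 0, 0, 0, 0, 0, 1],
    [0, 0, 0, 0, 0, 0, 1],
    [0, 0, 0, 0, 0, 0, 1],
    [0, 0, 0, 0, 0, 0, 1],
    [0, 0, 0, 0, 0, 0, 1],
    [0, 0, 0, 0, 0, 0, 1],
    [0, 0, 0, 0, 0, 0, 1],
  ],
  force=50,
)

```text
t: 10.95
eef_pos: [499.1, 335.3, 7.7]
orientation: [0.002, -0.017, 1.0, 0.002]
contact_force: [0.8, -1.3, 7.1]
grip_width: 53.1
```

```bash
python3 - <<'E'
from h import *
s=observe();print(s['eef_pos'],s['grip_width'],s['contact_force'])
W=grab('wrist','m')
g=W['color'][230:390,190:375]; cv2.imwrite('pics/m1.png',cv2.resize(g,None,fx=4,fy=4,interpolation=cv2.INTER_CUBIC))
E
```

```text
[499.12756096 335.28119981   7.66547048] 53.08123476365025 [ 0.83152682 -1.31171431  7.10650693]
```

View pics/m1.png

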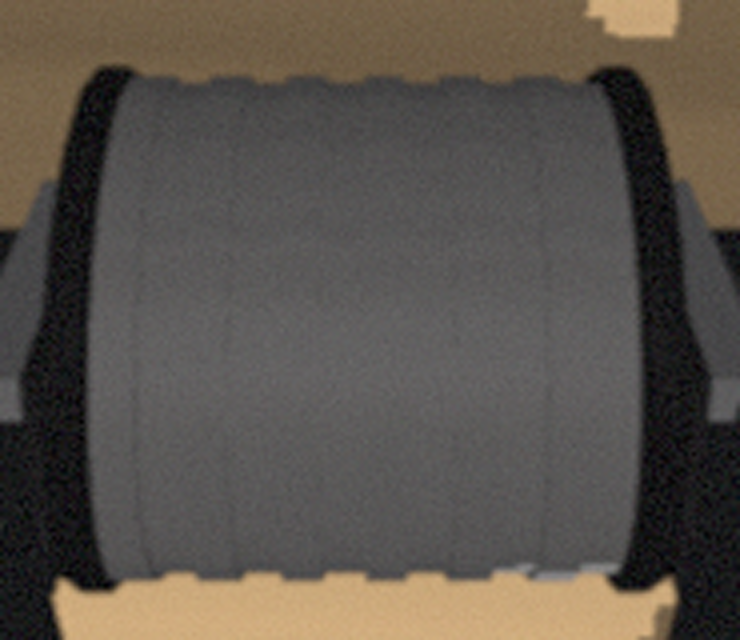

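Call:
apply_moves(
  plan=[
    [0, 0, 0, 0, 0, -15, 1],
    [0, 0, 0, 0, 0, -50, 1],
    [0, 0, 0, 0, 0, -90, 1],
    [0, 0, 0, 0, 0, -130, 1],
    [0, 0, 0, 0, 0, -170, 1],
    [0, 0, 0, 0, 0, -200, 1],
    [0, 0, 0, 0, 0, -200, 1],
  ],
)

```text
t: 11.58
eef_pos: [500.5, 336.6, 213.3]
orientation: [0.006, -0.017, 1.0, 0.004]
contact_force: [1.2, 1.1, -3.8]
grip_width: 53.5
```

```bash
python3 - <<'E'
from h import *
s=observe(); print(s['grip_width'],s['contact_force'])
row(rackpt(RACK,(-135,85,235)),RACK[2],45,s)
E
```

```text
53.4682304648241 [ 1.20091767  1.10056492 -3.81997379]
row [-1.28, -44.27, -4.34] [86.3, -488.9, -27.0] cur [500.5 336.6 213.3]
```

Call:
apply_moves(
  plan=[
    [-1.3, -44.3, -4.3, 86, -489, -27, 1],
    [-1.3, -44.3, -4.3, 86, -489, -27, 1],
    [-1.3, -44.3, -4.3, 86, -489, -27, 1],
    [-1.3, -44.3, -4.3, 86, -489, -27, 1],
    [-1.3, -44.3, -4.3, 86, -489, -27, 1],
    [-1.3, -44.3, -4.3, 86, -489, -27, 1],
    [-1.3, -44.3, -4.3, 86, -489, -27, 1],
    [-1.3, -44.3, -4.3, 86, -489, -27, 1],
    [-1.3, -44.3, -4.3, 86, -489, -27, 1],
    [-1.3, -44.3, -4.3, 86, -489, -27, 1],
  ],
)

```text
t: 12.42
eef_pos: [439.9, -49.6, 222.4]
orientation: [0.375, -0.052, 0.925, 0.019]
contact_force: [2.2, -0.4, -5.4]
grip_width: 53.5
```

```bash
python3 - <<'E'
from h import *
s=observe(); print(s['grip_width'],s['contact_force'],held(s))
row(rackpt(RACK,(-135,85,235)),RACK[2],45,s)
E
```

```text
53.524378035304565 [ 2.15100178 -0.35832775 -5.3509376 ] [-128.21587459  188.95957558  235.05802624]
row [-0.13, -0.89, 0.17] [6.6, -104.0, -23.4] cur [439.9 -49.6 222.4]
```

Call:
apply_moves(
  plan=[
    [0, -0.9, 0.2, 6, -104, -23, 1],
    [0, -0.9, 0.2, 6, -104, -23, 1],
    [0, -0.9, 0.2, 6, -104, -23, 1],
    [0, -0.9, 0.2, 6, -104, -23, 1],
    [0, -0.9, 0.2, 6, -104, -23, 1],
    [0, -0.9, 0.2, 6, -104, -23, 1],
  ],
)

```text
t: 12.92
eef_pos: [433.5, -154.1, 235.8]
orientation: [0.382, -0.049, 0.923, 0.021]
contact_force: [0.4, -0.5, -4.2]
grip_width: 53.3
```

```bash
python3 - <<'E'
from h import *
O=np.array([1.7,0,-17.8])
W=grab('wrist','n')
s=observe(); print(s['grip_width'],s['contact_force'],held(s,O))
for q in((-40,85,170),(-12,85,145),(-2,85,127)): reelrow(q,45,s,O)
R,p=tool(s)
overlay(W,RACK,[(-51,35),(25.5,78),(-25.5,78)],[],'pics/n1.png',(180,400,30,400),1.6)
E
```

```text
53.24414935105863 [-0.22032525  0.39778266 -4.3070081 ] [-145.35790419   86.61035776  247.32618897]
row [-0.07, 0.03, -0.09] [-19.7, -1.4, 129.2] cur [ 433.7 -153.2  235.9]
row [-0.07, 0.03, -0.09] [-21.8, -1.3, 166.7] cur [ 433.7 -153.2  235.9]
row [-0.07, 0.03, -0.09] [-16.2, -1.3, 186.5] cur [ 433.7 -153.2  235.9]
```

View pics/n1.png

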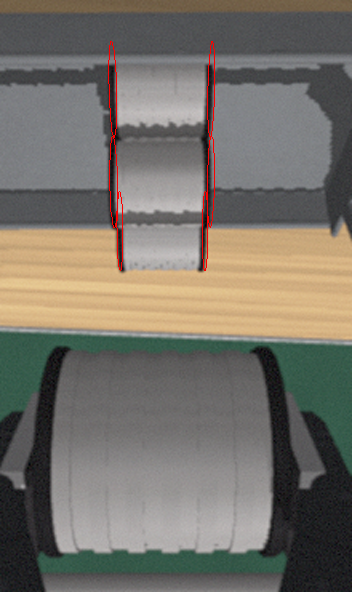

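Call:
apply_moves(
  plan=[
    [0, 0, 0, -5, -1.3, 35, 1],
    [0, 0, 0, -10, -1.3, 70, 1],
    [0, 0, 0, -15, -1.3, 105, 1],
    [0, 0, 0, -20, -1.3, 135, 1],
    [0, 0, 0, -22, -1.3, 157, 1],
    [0, 0, 0, -22, -1.3, 166, 1],
    [0, 0, 0, -22, -1.3, 167, 1],
    [0, 0, 0, -22, -1.3, 167, 1],
    [0, 0, 0, -22, -1.3, 167, 1],
  ],
)

```text
t: 13.72
eef_pos: [567.8, -141.2, 136.3]
orientation: [0.384, -0.051, 0.922, 0.02]
contact_force: [-1.0, 0.3, -3.6]
grip_width: 53.5
```

```bash
python3 - <<'E'
from h import *
O=np.array([1.7,0,-17.8])
W=grab('wrist','o'); grab('scene','o')
s=observe(); print(s['grip_width'],s['contact_force'],held(s,O),s['q'].round(2))
for q in((-2,85,128),(0,85,123),(0,85,121)): reelrow(q,45,s,O)
overlay(W,RACK,[(-51,35),(25.5,78),(-25.5,78)],[],'pics/o1.png',(160,400,30,400),1.6)
E
```

```text
53.22559413390672 [ 0.53863995 -0.95987288 -4.00093272] [-10.52430528  82.80548507 148.55841256] [-0.45  0.15 -0.99 -0.28  0.38 -0.42]
row [-0.26, 0.29, 0.03] [8.7, 2.4, 20.5] cur [ 568.2 -142.2  137.2]
row [-0.26, 0.29, 0.03] [10.8, 2.4, 25.5] cur [ 568.2 -142.2  137.2]
row [-0.26, 0.29, 0.03] [12.3, 2.4, 26.9] cur [ 568.2 -142.2  137.2]
```

View pics/o1.png

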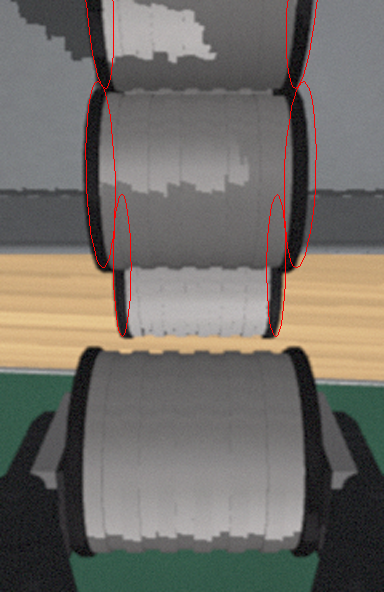

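View pics/o_scene.png

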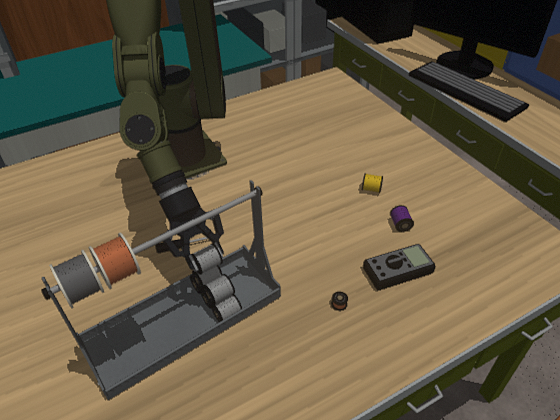

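The held reel is about 1 mm to −y of the second-layer reels, with clear room to the rod. I lower it next.

Call:
apply_moves(
  plan=[
    [0, 0, 0, 4, 1, 10, 1],
    [0, 0, 0, 8, 1.2, 19, 1],
    [0, 0, 0, 9, 1.2, 22, 1],
    [0, 0, 0, 10, 1.2, 24, 1],
    [0, 0, 0, 10.5, 1.2, 25, 1],
    [0, 0, 0, 10.5, 1.2, 25, 1],
    [0, 0, 0, 10.5, 1.2, 25, 1],
  ],
)

```text
t: 14.4
eef_pos: [578.9, -140.3, 111.7]
orientation: [0.384, -0.05, 0.922, 0.019]
contact_force: [0.0, -0.1, -4.8]
grip_width: 53.6
```

```bash
python3 - <<'E'
from h import *
O=np.array([1.7,0,-17.8])
W=grab('wrist','p')
s=observe(); print(s['grip_width'],s['contact_force'],held(s,O),s['q'].round(2))
reelrow((0,85,121),45,s,O)
overlay(W,RACK,[(-51,35),(0,121),(25.5,78),(-25.5,78)],[],'pics/p1.png',(160,400,30,400),1.6)
E
```

```text
53.33807018616664 [-0.308047    0.88180441 -5.01814543] [  0.43046307  83.58095906 123.06361536] [-0.44  0.22 -1.01 -0.37  0.37 -0.4 ]
row [-0.25, 0.27, 0.02] [1.9, 1.5, 1.1] cur [ 579.  -140.2  111.7]
```

View pics/p1.png

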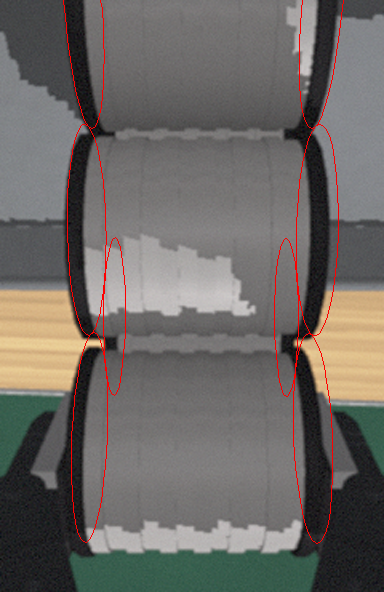

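Call:
apply_moves(
  plan=[
    [0, 0, 0, 0.6, 0.5, 0.5, 1],
    [0, 0, 0, 1.2, 0.9, 1, 1],
    [0, 0, 0, 1.7, 0.9, 1.3, 1],
    [0, 0, 0, 1.7, 0.9, 1.3, 1],
    [0, 0, 0, 1.7, 0.9, 1.3, 1],
  ],
)

```text
t: 14.87
eef_pos: [578.8, -139.2, 109.4]
orientation: [0.384, -0.05, 0.922, 0.019]
contact_force: [-0.2, -0.5, -2.7]
grip_width: 53.5
```

```bash
python3 - <<'E'
from h import *
s=observe(); print(s['grip_width'],s['contact_force'],held(s,np.array([1.7,0,-17.8])),s['t'])
E
```

```text
53.46201951090082 [-0.18797197 -0.52236324 -2.67699962] [  0.35601289  84.66008546 120.71167137] 14.8667
```

Force went from −5 to −2.7 N, so it is just touching. I go down a little more.

Call:
apply_moves(
  plan=[
    [0, 0, 0, 0.5, 0, 0.3, 1],
    [0, 0, 0, 0.8, 0, 0.6, 1],
    [0, 0, 0, 0.8, 0, 0.6, 1],
    [0, 0, 0, 0.8, 0, 0.6, 1],
  ],
)

```text
t: 15.2
eef_pos: [579.2, -139.2, 108.9]
orientation: [0.385, -0.051, 0.921, 0.019]
contact_force: [0.0, 1.2, -0.2]
grip_width: 53.3
```

```bash
python3 - <<'E'
from h import *
s=observe(); print(s['grip_width'],s['contact_force'],held(s,np.array([1.7,0,-17.8])),s['t'])
E
```

```text
53.2967886631432 [ 0.00429755  1.1763428  -0.18427696] [  0.70479706  84.54545026 120.22655108] 15.2
```

Call:
apply_moves(
  plan=[
    [0, 0, 0, 0, 0, 0, -0.45],
    [0, 0, 0, 0, 0, 0, -0.45],
    [0, 0, 0, 0, 0, 0, -0.45],
    [0, 0, 0, 0, 0, 0, -0.45],
    [0, 0, 0, 0, 0, 0, -0.9],
    [0, 0, 0, 0, 0, 0, -0.9],
    [0, 0, 0, 0, 0, 0, -0.9],
    [0, 0, 0, 0, 0, 0, -0.9],
  ],
)

```text
t: 15.87
eef_pos: [578.4, -139.2, 108.1]
orientation: [0.384, -0.05, 0.922, 0.019]
contact_force: [-0.4, 0.0, -0.5]
grip_width: 81.1
```

```bash
python3 - <<'E'
from h import *
s=observe(); print(s['contact_force'],s['t'],s['grip_width'])
W=grab('wrist','q');
overlay(W,RACK,[(-51,35),(0,121),(-25.5,78)],[],'pics/q1.png',(160,400,30,400),1.6)
E
```

```text
[-0.44335291  0.00539745 -0.47529913] 15.8667 81.11025960842382
```

View pics/q1.png

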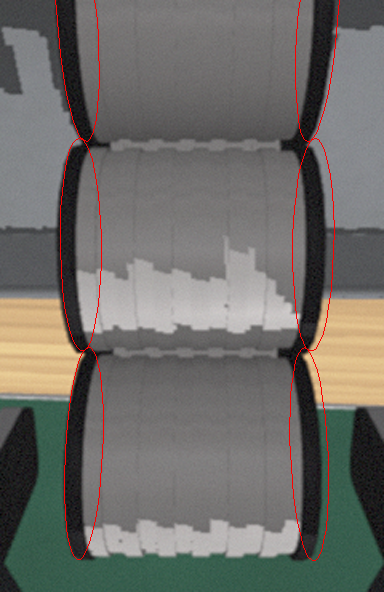

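The top reel sits on the saddle and matches the model outline to about 1–2 mm. I back out along the tool axis and check.

Call:
apply_moves(
  plan=[
    [0, 0, 0, 0, 0, -12, -1],
    [0, 0, 0, 0, 0, -40, -1],
    [0, 0, 0, 0, 0, -80, -1],
    [0, 0, 0, 0, 0, -120, -1],
    [0, 0, 0, 0, 0, -160, -1],
    [0, 0, 0, 0, 0, -190, -1],
    [0, 0, 0, 0, 0, -190, -1],
    [0, 0, 0, 0, 0, -190, -1],
    [0, 0, 0, 0, 0, -190, -1],
  ],
)

```text
t: 16.67
eef_pos: [444.3, -153.5, 241.7]
orientation: [0.384, -0.05, 0.922, 0.019]
contact_force: [-0.3, -0.2, -0.2]
grip_width: 85.4
```

```bash
python3 - <<'E'
from h import *
s=observe(); print(s['contact_force'],s['t'],s['grip_width'],s['eef_pos'])
W=grab('wrist','r'); S=grab('scene','r'); T=grab('top','r')
overlay(W,RACK,[(-51,35),(0,121),(25.5,78),(-25.5,78)],[],'pics/r1.png',(180,400,30,300),2.2)
overlay(S,RACK,[(0,121),(25.5,78),(-25.5,78)],[],'pics/r2.png',(100,420,150,320),2.4)
E
```

```text
[-0.31468578 -0.23427438 -0.21872265] 16.6667 85.41130761182772 [ 444.3214501  -153.4563708   241.69234933]
```

View pics/r1.png

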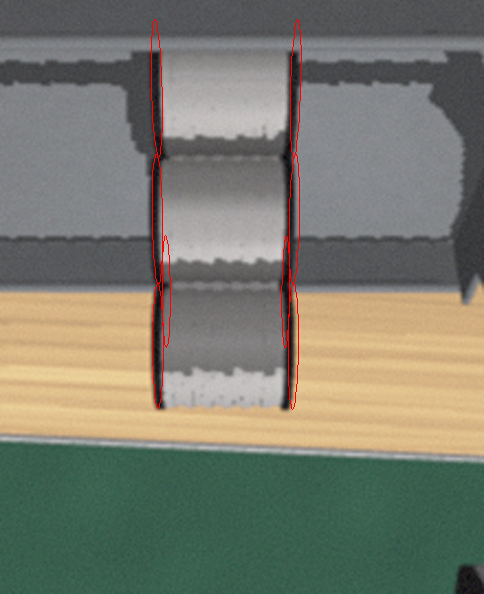

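View pics/r2.png

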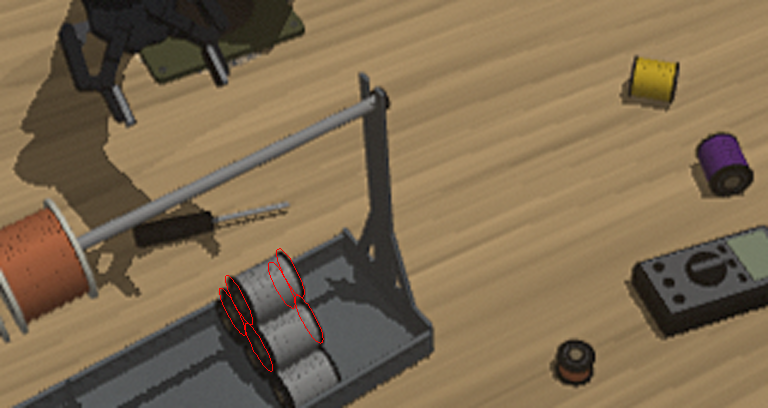

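The wrist overlay (pile at crop (225,50–410)) and the scene overlay (top reel at (263,288)) both show the pyramid complete and aligned. The arm is clear of everything, and the bystanders have not moved. I hand the job in.

```bash
python3 -c "
from cell import *
print(finish_job())"
```

```text
the job is handed in; nothing more can be done
None
```

Both full-size reels are on the rack and the job was handed in at about 17 s of robot time. I placed one in the second-layer gap and saddled the other on top. Each was gripped by its end flanges and brought in under the rod at a 45° lean. I let each go only after the wrist force showed the pile was carrying it.

**Last checks:**
- **Alignment:** in the final wrist and scene pictures, both reels match the expected outlines to about 1–2 mm. Their ends are level with the reels below.
- **Surroundings:** the stacked reels still matched the fitted outlines, and the bystanders looked unmoved in the final scene view. I judged the bystanders by eye rather than measuring them.
- **Contact:** the gripper was open and clear, with near-zero tool force.

**Disagreements:** the starting rack estimate from the top and scene cameras was off by about 2 mm along the pile compared with the wrist camera. I used the wrist camera's figure for placing. The reported tool position also wandered by about 1–2 mm between readings. No check failed.

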